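# Sweep the loose jar lids into the fence

### The arm

A 6-joint arm with a two-finger parallel gripper is mounted at the origin on a cart in front of the work surface, level with it; the furniture and walls round the work are solid. World frame = base frame: x ahead of the robot, y to its left, z up, the work surface at z = 0. Lengths are in m, angles in rad, forces in N, time in s.
With the tool pointing down it reaches from about 0.375 to 0.9 m from the base axis. Payload 3.1 kg.
Tool frame: the origin (TCP) lies on the front face of the gripper's body, between the roots of the fingers; the fingertips stand 70 mm ahead of it and the grasp point (between the pads) lies 51 mm ahead of it; z points along the fingers, y is the line along which they close (so a half turn about z gives the same grasp; the last joint's range is limited). The gripper opens to 87 mm and grips with 3 to 60 N. Pads are 19 mm wide; open, the fingers measure 117 mm over their backs; the gripper's body (75 mm by 190 mm) begins 51 mm behind the grasp point.
Start: joints at [-1.427, 0.527, 1.433, -0, 1.181, -0.178], TCP at [0.198, -0.593, 0.292] pointing down, gripper open.
Joint ranges: [-3.08, 3.08], [-0.75, 2.2], [0.22, 2.44], [-1.43, 4.57], [0, 2.65], [-2.85, 2.85]. Speed limits (rad/s): [2.79, 2.79, 3.14, 3.14, 3.14, 3.14].

### API

Orientations are given as a unit quaternion [x, y, z, w].
In Python, from rig import robot, cams, ticket gives the robot as it stands. The module is installed in compiled form; this text tells all that it offers.
- The arm moves only by the shell command python3 -m crank 'ROWS' [FORCE]. ROWS is JSON, a list of rows, each a list of 7 numbers: the shift along the tool's x, y, z in cm, then the turn, a rotation vector about the tool's x, y, z in rad, then the closure, from 0 (fully open) to 1 (shut). A call has 1 to 5 rows; each row shifts and turns the commanded pose from where the row before left it, along the tool's axes as they then stand; what a row does not reach is not made up. A row lasts 1/8 s, in which the tool goes at most 62.5 mm and 10.7 degrees, less where a joint would pass 70% of its speed; a pose out of reach is approached as far as the arm can. A call is refused whole if a number of a shift passes 6.25 or a number of a turn 0.188, either way. A call with a gripper value outside its range is refused whole. The fingers move at their own pace and stop on an object; FORCE is the grip in N (left out, the last holds). Time passes only in rows, so rows that do not move let the fingers close. It gives the time, the measured TCP pose, the force, the opening and the grip force at its end, in the units of the state.
- robot.get_obs(): the state, without advancing time (a new reading comes with each control period).
- cams.camera(name): name is "side" or "top" or "wrist"; returns the picture (400x640x3 uint8, red, green, blue); there is no depth.
- cams.camera_info(name): a dict with "intrinsics" (3x3 intrinsics, pixels), "dist" ([k1, k2, p1, p2, k3] as OpenCV has them; the pictures are not rectified), "pose" (4x4, takes a point from camera to world coordinates). Camera axes: x right, y down, z forward; pixel columns grow to the right and rows downward; lengths in m; the calibration is good to about 2 mm. A picture is of the moment at which its call begins: read the wrist's pose just before it. camera_info takes no time and is no camera call; for the wrist camera it gives the pose at the moment of the call.
- ticket.hand_in(): hands the job in; it is judged then, once.
The state is a dict: "time": time; "q": joint angles; "joint_velocities": joint speeds; "joint_torque": joint torques, N m; "position": TCP position; "tool_rot": TCP orientation; "ft_force": force on the tool from outside, world axes, zero at the start; "moment": the same for the moment, N m; "grip_width": finger opening in m; "grip_force": force on a finger pad.
Only numpy, scipy, OpenCV 4.12 (cv2) and the standard library are available. Lean on these libraries where they do the work, as an engineer would, in place of code of your own. Each camera call takes 0.05 s, during which the arm holds its last target. There are 200 camera calls.

### The job

Sweep the three loose jar lids that lie before the open side of the low three-sided metal fence across the table and into it, pushing them gently with the fingers until every lid lies flat and wholly inside the fence. Do not grip, press hard on, lift, tip or fling the lids, and leave the date stamp, label roll, marker pen and the jar behind the fence where they are.

Things in the scene. Friction and masses are not known exactly. Their poses are not given: they have to be found in the camera images.
- fence: low three-sided fence of bent bare aluminium fixed to the table, with no floor (lids slide on the table itself). Origin on the table at the middle of its open mouth; its x axis points from the mouth inward to the back wall, y along the mouth, z up. Inside 290 mm wide (y from -145 to +145 mm) and 140 mm deep (back wall at x = 140 mm); walls 3 mm thick, 25 mm high, 28 mm with the rolled 6 mm rim. The mouth faces the robot's right, roughly -y of the world, within 0.2 rad
- lid_1: a spare jar lid of gold-coloured tin lying flat before the mouth of the fence, round, 69 mm across and 14 mm high, about 20 g, slides freely; origin at the centre of its underside (on the table), z up; its yaw means nothing. The three lids are alike, lie 75 mm or more apart centre to centre, and may go in in any order
- lid_2: a spare jar lid of gold-coloured tin lying flat before the mouth of the fence, round, 69 mm across and 14 mm high, about 20 g, slides freely; origin at the centre of its underside (on the table), z up; its yaw means nothing. The three lids are alike, lie 75 mm or more apart centre to centre, and may go in in any order
- lid_3: a spare jar lid of gold-coloured tin lying flat before the mouth of the fence, round, 69 mm across and 14 mm high, about 20 g, slides freely; origin at the centre of its underside (on the table), z up; its yaw means nothing. The three lids are alike, lie 75 mm or more apart centre to centre, and may go in in any order
- date_stamp: standing wooden date stamp, 26 x 48 x 92 mm high, to the right of the lids; origin at the centre of its underside. Not to be moved
- label_roll: white roll of blank labels standing on end, 69 mm across, 50 mm high, to the right of the lids; origin at the centre of its underside. Not to be moved
- marker: marker pen lying along its y axis beyond the lids (on the side away from the robot), 17 x 135 x 16 mm; origin under its middle, on the table. Not to be moved
- jar: upright closed food jar with a screw lid, 70 mm across, 99 mm high, behind the back wall of the fence (to the robot's left), apart from the many other jars; origin at the centre of its underside. Not to be moved

How it is judged:
At the end, for the whole second after the job is handed in: All three lids lie flat on the table (within 6 mm, 0.1 rad), at rest, wholly inside the fence: each lid's centre at least 34 mm past the mouth line and between the walls; date stamp, label roll, marker and jar are within 15 mm of where they stood (x of lid_1 in the frame of fence between 0.034 and 0.14 m and y of lid_1 in the frame of fence between -0.145 and 0.145 m and height (world z) of each of lid_1, lid_2, lid_3 below 0.006 m and angle between each of lid_1, lid_2, lid_3's own z axis and vertical below 0.1 rad and linear speed of each of lid_1, lid_2, lid_3 below 0.01 m/s and x of lid_2 in the frame of fence between 0.034 and 0.14 m and y of lid_2 in the frame of fence between -0.145 and 0.145 m and x of lid_3 in the frame of fence between 0.034 and 0.14 m and y of lid_3 in the frame of fence between -0.145 and 0.145 m and distance of each of date_stamp, label_roll, marker, jar from where it was at the start of the episode below 0.015 m); the robot touches nothing.
It fails at once if a lid is lifted more than 15 mm off the table (height (world z) of any of lid_1, lid_2, lid_3 above 0.015 m).
It fails at once if a lid is tipped more than 0.4 rad (angle between any of lid_1, lid_2, lid_3's own z axis and vertical above 0.4 rad).
It fails at once if a lid is gripped or pressed with more than 15 N (contact force between the fingers and lid_1 above 15 N or contact force between the fingers and lid_2 above 15 N or contact force between the fingers and lid_3 above 15 N).
It fails at once if a lid is flung faster than 0.6 m/s (linear speed of any of lid_1, lid_2, lid_3 above 0.6 m/s).
It fails at once if a bystander is moved more than 15 mm or tipped (distance of any of date_stamp, label_roll, marker, jar from where it was at the start of the episode above 0.015 m or angle between any of date_stamp, label_roll, jar's own z axis and vertical above 0.3 rad).
It also fails if it takes over 72 s, if anything falls off the work surface, if the arm or the gripper's body presses on something with over 40 N, if the wrist force passes 120 N, or if a joint passes its speed limit or range.

## Working session

There is one attempt and no reset: what is moved stays moved. The work goes in short steps, Python scripts to look and compute and a shell command to move; the robot and the scene stay as the last step left them, time stands still between calls to the robot, and variables do not carry over. Pictures are saved under pics/ and viewed, at most 10 in all, crops included, and the job is handed in when it is done.

```bash
mkdir -p pics; python3 - <<'E'
from rig import robot,cams
import cv2,numpy as np
np.set_printoptions(precision=4,suppress=True)
o=robot.get_obs();print(o['time'],o['position'],o['tool_rot'],o['grip_width'])
for n in('top','side'):
    im=cams.camera(n);cv2.imwrite(f'pics/{n}0.png',im[:,:,::-1]);i=cams.camera_info(n);print(n,i)
E
```

```text
0.0 [ 0.1982 -0.5921  0.2913] [ 0.987   0.1607  0.     -0.0011] 0.08704952317311593
top {'intrinsics': array([[374.1565,   0.    , 317.6569],
       [  0.    , 374.1565, 196.4077],
       [  0.    ,   0.    ,   1.    ]]), 'dist': array([-0.0433,  0.    ,  0.    ,  0.    ,  0.    ]), 'pose': array([[-0.0148, -0.9965,  0.0818,  0.4826],
       [-0.9998,  0.0134, -0.0179,  0.1196],
       [ 0.0167, -0.082 , -0.9965,  1.1299],
       [ 0.    ,  0.    ,  0.    ,  1.    ]])}
side {'intrinsics': array([[369.4961,   0.    , 322.3248],
       [  0.    , 369.4961, 194.5566],
       [  0.    ,   0.    ,   1.    ]]), 'dist': array([-0.0492,  0.    ,  0.    ,  0.    ,  0.    ]), 'pose': array([[-0.8466, -0.2526,  0.4686,  0.0763],
       [-0.5323,  0.3907, -0.751 ,  0.8853],
       [ 0.0066, -0.8852, -0.4652,  0.5339],
       [ 0.    ,  0.    ,  0.    ,  1.    ]])}
```

View pics/top0.png

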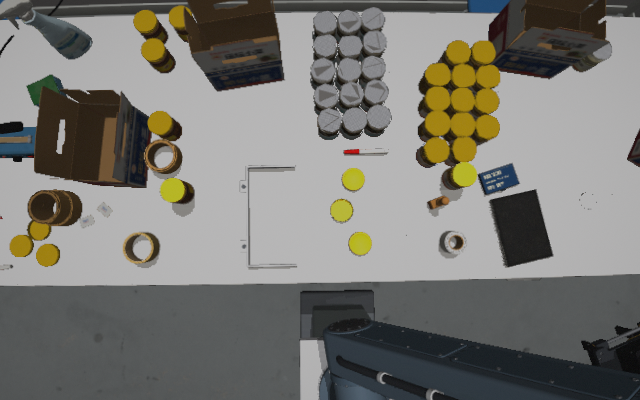

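View pics/side0.png

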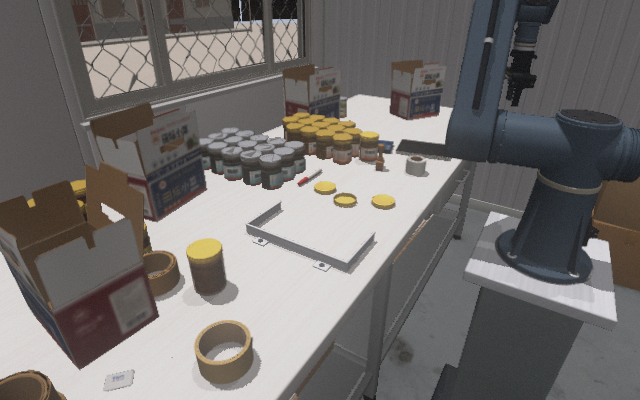

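The top view shows the fence with its back wall at about column 248, side walls at about rows 166 and 266, and its mouth at about column 296. The lids are at (353,180), (342,211) and (360,244), the marker at (365,152), the stamp at (438,203), the roll at (453,242) and the jar at (175,190). The side view agrees.

```bash
cat > h.py <<'E'
import cv2,numpy as np
from rig import robot,cams
np.set_printoptions(precision=4,suppress=True)
def ray(n,uv,z):
    i=cams.camera_info(n);p=cv2.undistortPoints(np.array(uv,float).reshape(-1,1,2),i['intrinsics'],i['dist'])[:,0]
    P=i['pose'];d=np.c_[p,np.ones(len(p))]@P[:3,:3].T;c=P[:3,3]
    return c+d*((z-c[2])/d[:,2])[:,None]
def lids(im,n='top',box=(300,165,400,262)):
    h=cv2.cvtColor(im,cv2.COLOR_RGB2HSV);m=cv2.inRange(h,(20,90,90),(35,255,255))
    k=np.zeros_like(m);x0,y0,x1,y1=box;k[y0:y1,x0:x1]=m[y0:y1,x0:x1]
    out=[]
    for c in cv2.findContours(k,cv2.RETR_EXTERNAL,cv2.CHAIN_APPROX_NONE)[0]:
        if cv2.contourArea(c)>100:
            w=ray(n,c[:,0].astype(float),0.014);(cx,cy),r=cv2.minEnclosingCircle(w[:,:2].astype(np.float32));out.append((cx,cy,2*r))
    return np.array(out)
E
python3 - <<'E'
from h import *
im=cv2.imread('pics/top0.png')[:,:,::-1].copy()
print('lids x,y,diam\n',lids(im))
print('fence rim px->z.028',ray('top',[(296,166.5),(248,167.5),(249,266),(296,265.5)],.028))
print('marker',ray('top',[(345,152),(387,152)],.01));print('stamp top',ray('top',[(445,200)],.09));print('roll top',ray('top',[(455,238)],.05));print('jar',ray('top',[(173,190)],.099))
c=im[140:290,230:480,::-1];cv2.imwrite('pics/crop.png',cv2.resize(c,None,fx=3.2,fy=3.2,interpolation=cv2.INTER_CUBIC))
E
```

```text
lids x,y,diam
 [[ 0.4335 -0.024   0.0693]
 [ 0.5327  0.0299  0.0694]
 [ 0.6254 -0.0077  0.0695]]
fence rim px->z.028 [[0.6631 0.1629 0.028 ]
 [0.6619 0.3055 0.028 ]
 [0.3725 0.3027 0.028 ]
 [0.3719 0.1659 0.028 ]]
marker [[ 0.7088  0.0144  0.01  ]
 [ 0.7075 -0.114   0.01  ]]
stamp top [[ 0.553  -0.2577  0.09  ]]
roll top [[ 0.4446 -0.2972  0.05  ]]
jar [[0.5904 0.5014 0.099 ]]
```

View pics/crop.png

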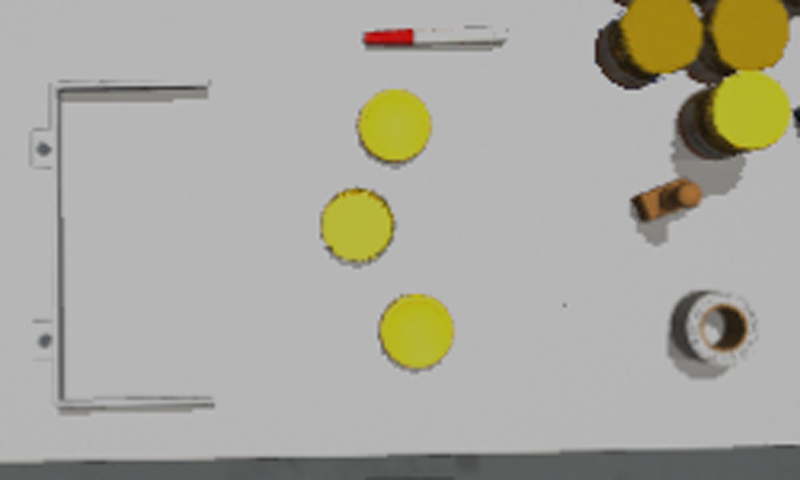

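Measurements fit the given sizes: lid diameters come out at 69.4 mm, and the fence at about 290 × 140 mm with its yaw near +90° and mouth at y≈0.164. My plan is to half-close the fingers to a gap of about 40 mm so they cradle each lid, with tool x along world +y. I'll then push the lids in one by one. First I turn the tool.

```bash
python3 -m crank '[[0,0,0,0,0,-0.178,0.54],[0,0,0,0,0,-0.178,0.54],[0,0,0,0,0,-0.178,0.54],[0,0,0,0,0,-0.178,0.54],[0,0,0,0,0,-0.178,0.54]]' 10
python3 -m crank '[[0,0,0,0,0,-0.178,0.54],[0,0,0,0,0,-0.178,0.54],[0,0,0,0,0,0,0.54]]'
python3 -m crank '[[2.5,1.5,0,0,0,0,0.54],[5,3,0,0,0,0,0.54],[5,3,0,0,0,0,0.54],[5,3,0,0,0,0,0.54],[5,3,0,0,0,0,0.54]]'
python3 -m crank '[[5,3,0,0,0,0,0.54],[5,3,0,0,0,0,0.54],[5,3,0,0,0,0,0.54],[5,3,0,0,0,0,0.54],[0,0,0,0,0,0,0.54]]'
```

```text
time: 0.72
position: [0.1982, -0.5923, 0.2916]
tool_rot: [0.82, 0.572, 0.0, -0.001]
ft_force: [0.0, -0.2, -0.3]
grip_width: 0.0453
grip_force: 0.0
time: 1.1
position: [0.1983, -0.5924, 0.2917]
tool_rot: [0.709, 0.706, 0.0, -0.0]
ft_force: [-0.0, -0.0, 0.5]
grip_width: 0.0401
grip_force: 0.0
time: 1.72
position: [0.3344, -0.3663, 0.2922]
tool_rot: [0.709, 0.705, 0.0, 0.0]
ft_force: [1.3, -0.2, 0.4]
grip_width: 0.0398
grip_force: 0.0
time: 2.35
position: [0.4552, -0.1646, 0.2922]
tool_rot: [0.707, 0.708, 0.0, -0.0]
ft_force: [0.6, 0.4, 0.1]
grip_width: 0.04
grip_force: 0.0
```

```bash
python3 -m crank '[[4,2.6,2,0,0,0,0.54],[4,2.6,4,0,0,0,0.54],[3.5,2.6,5,0,0,0,0.54],[0,0,4,0,0,0,0.54],[0,0,2,0,0,0,0.54]]'
python3 -m crank '[[0,0,2,0,0,0,0.54],[0,0,1.5,0,0,0,0.54],[0,0,0,0,0,0,0.54]]'
```

```text
time: 2.98
position: [0.5299, -0.0556, 0.1227]
tool_rot: [0.709, 0.706, -0.001, -0.002]
ft_force: [0.3, 1.2, 0.3]
grip_width: 0.0398
grip_force: 0.0
time: 3.35
position: [0.5303, -0.056, 0.0892]
tool_rot: [0.708, 0.706, -0.001, -0.001]
ft_force: [-0.7, 0.2, -0.5]
grip_width: 0.0402
grip_force: 0.0
```

```bash
python3 -m crank '[[0,0.2,1.3,0,0,0,0.54],[0,0,0.1,0,0,0,0.54],[0.8,0,0,0,0,0,0.54],[0.8,0,0,0,0,0,0.54],[1,0,0,0,0,0,0.54]]'
python3 -m crank '[[1.2,0,0,0,0,0,0.54],[1.5,0,0,0,0,0,0.54],[1.5,0,0,0,0,0,0.54],[1.5,-0.1,0,0,0,0,0.54],[1.5,-0.2,0,0,0,0,0.54]]'
python3 - <<'E'
from h import *
im=cams.camera('wrist');cv2.imwrite('pics/w1.png',im[:,:,::-1])
E
```

```text
time: 3.98
position: [0.533, -0.0286, 0.0765]
tool_rot: [0.708, 0.706, 0.0, 0.0]
ft_force: [0.7, 0.4, 0.5]
grip_width: 0.0402
grip_force: 0.0
time: 4.6
position: [0.53, 0.0438, 0.0761]
tool_rot: [0.708, 0.707, 0.0, 0.0]
ft_force: [0.1, -0.4, 1.1]
grip_width: 0.0396
grip_force: 0.1
```

View pics/w1.png

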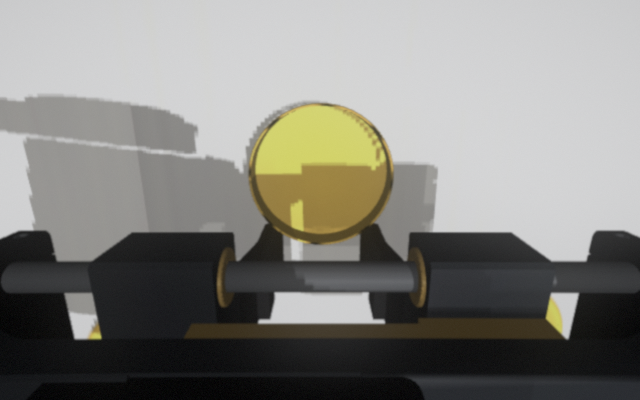

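The wrist view shows lid 2 centred at about (320,173), lying flat and cradled between the two fingertips. I'll go on pushing it in.

```bash
python3 -m crank '[[1.6,-0.2,0,0,0,0,0.54],[1.6,-0.2,0,0,0,0,0.54],[1.6,-0.2,0,0,0,0,0.54],[1.6,-0.2,0,0,0,0,0.54],[1.6,-0.2,0,0,0,0,0.54]]'
python3 -m crank '[[1.6,-0.2,0,0,0,0,0.54],[1.6,-0.1,0,0,0,0,0.54],[1.4,0,0,0,0,0,0.54],[1,0,0,0,0,0,0.54],[0.6,0,0,0,0,0,0.54]]'
python3 -m crank '[[0.3,0,0,0,0,0,0.54],[0,0,0,0,0,0,0.54],[-0.8,0,0,0,0,0,0.54],[-2,0,0,0,0,0,0.54],[-3,0,0,0,0,0,0.54]]'
```

```text
time: 5.28
position: [0.52, 0.1238, 0.0761]
tool_rot: [0.708, 0.706, 0.0, -0.0]
ft_force: [-0.0, 0.2, -0.0]
grip_width: 0.0399
grip_force: 0.0
time: 5.9
position: [0.5174, 0.1853, 0.0761]
tool_rot: [0.708, 0.707, 0.0, 0.0]
ft_force: [-0.1, -0.7, -0.6]
grip_width: 0.04
grip_force: 0.0
time: 6.52
position: [0.5172, 0.1282, 0.0762]
tool_rot: [0.708, 0.707, -0.0, 0.0]
ft_force: [-0.1, 0.6, -0.4]
grip_width: 0.0397
grip_force: 0.0
```

```bash
python3 -m crank '[[-2,0,-2.5,0,0,0,0.54],[-3,0,-2.5,0,0,0,0.54],[-4,-1.6,0,0,0,0,0.54],[-4,-2.2,0,0,0,0,0.54],[-4,-2.2,0,0,0,0,0.54]]'
python3 -m crank '[[-4,-2.2,0,0,0,0,0.54],[-2.4,0,0,0,0,0,0.54],[0,0,2,0,0,0,0.54],[0,0,2,0,0,0,0.54],[0,0,0,0,0,0,0.54]]'
python3 - <<'E'
from h import *
im=cams.camera('top');cv2.imwrite('pics/t1.png',im[:,:,::-1]);print(lids(im,box=(250,165,400,262)))
E
```

```text
time: 7.15
position: [0.4558, -0.0427, 0.1264]
tool_rot: [0.708, 0.706, 0.0, 0.0]
ft_force: [0.1, -0.2, -0.0]
grip_width: 0.0395
grip_force: 0.0
time: 7.78
position: [0.4335, -0.105, 0.0853]
tool_rot: [0.708, 0.706, -0.0, -0.001]
ft_force: [0.2, 0.3, 0.0]
grip_width: 0.04
grip_force: 0.0
[[ 0.4336 -0.0237  0.0691]
 [ 0.5169  0.2252  0.0682]
 [ 0.6254 -0.0077  0.0695]]
```

```bash
python3 -m crank '[[0,0,0.8,0,0,0,0.54],[1.5,0,0.1,0,0,0,0.54],[1,0,0,0,0,0,0.54],[0.8,0,0,0,0,0,0.54],[0.8,0,0,0,0,0,0.54]]'
python3 -m crank '[[1,0,0,0,0,0,0.54],[1.2,0,0,0,0,0,0.54],[1.5,0,0,0,0,0,0.54],[1.6,0,0,0,0,0,0.54],[1.6,-0.1,0,0,0,0,0.54]]'
python3 -m crank '[[1.6,-0.1,0,0,0,0,0.54],[1.6,-0.1,0,0,0,0,0.54],[1.6,-0.1,0,0,0,0,0.54],[1.6,-0.1,0,0,0,0,0.54],[1.6,-0.1,0,0,0,0,0.54]]'
python3 -m crank '[[1.6,-0.1,0,0,0,0,0.54],[1.6,-0.1,0,0,0,0,0.54],[1.6,0,0,0,0,0,0.54],[1.2,0,0,0,0,0,0.54],[0.6,0,0,0,0,0,0.54]]'
```

```text
time: 8.45
position: [0.4349, -0.0623, 0.0773]
tool_rot: [0.707, 0.707, 0.0, 0.0]
ft_force: [-0.1, 0.2, 0.3]
grip_width: 0.0399
grip_force: 0.2
time: 9.07
position: [0.4339, 0.007, 0.0771]
tool_rot: [0.708, 0.706, 0.0, 0.0]
ft_force: [0.2, -1.4, -0.2]
grip_width: 0.04
grip_force: 0.1
time: 9.7
position: [0.429, 0.0869, 0.0771]
tool_rot: [0.708, 0.706, 0.0, 0.0]
ft_force: [0.1, -0.1, 0.0]
grip_width: 0.0405
grip_force: 0.1
time: 10.32
position: [0.4273, 0.1527, 0.0772]
tool_rot: [0.707, 0.707, 0.0, 0.0]
ft_force: [-0.5, 0.2, -0.4]
grip_width: 0.0403
grip_force: 0.1
```

```bash
python3 -m crank '[[1,0,0,0,0,0,0.54],[1.2,0,0,0,0,0,0.54],[0.8,0,0,0,0,0,0.54],[0.4,0,0,0,0,0,0.54],[0,0,0,0,0,0,0.54]]'
python3 -m crank '[[-1,0,0,0,0,0,0.54],[-2.5,0,0,0,0,0,0.54],[-4,0,0,0,0,0,0.54],[-4,0,-2.5,0,0,0,0.54],[-4,1.5,-2.5,0,0,0,0.54]]'
python3 -m crank '[[-4,4.5,0,0,0,0,0.54],[-4,4.5,0,0,0,0,0.54],[-4,4.5,0,0,0,0,0.54],[-0.5,4,0,0,0,0,0.54],[0,0.8,0,0,0,0,0.54]]'
```

```text
time: 10.95
position: [0.4273, 0.1861, 0.0771]
tool_rot: [0.708, 0.707, 0.0, 0.0]
ft_force: [-0.2, 0.4, -1.1]
grip_width: 0.0401
grip_force: 0.0
time: 11.58
position: [0.44, 0.0291, 0.1272]
tool_rot: [0.708, 0.706, -0.001, -0.002]
ft_force: [1.1, 0.1, -0.1]
grip_width: 0.0401
grip_force: 0.0
time: 12.2
position: [0.6267, -0.097, 0.1271]
tool_rot: [0.709, 0.706, 0.001, 0.001]
ft_force: [-1.2, 0.1, 0.1]
grip_width: 0.0402
grip_force: 0.0
```

```bash
python3 -m crank '[[0,0,2,0,0,0,0.54],[0,0,2,0,0,0,0.54],[0,0,1,0,0,0,0.54],[1.5,0,0,0,0,0,0.54],[1.5,0,0,0,0,0,0.54]]'
python3 -m crank '[[0.8,0,0,0,0,0,0.54],[0.8,0,0,0,0,0,0.54],[0.8,0,0,0,0,0,0.54],[1,0,0,0,0,0,0.54],[1.2,-0.2,0,0,0,0,0.54]]'
python3 -m crank '[[1.5,-0.3,0,0,0,0,0.54],[1.6,-0.3,0,0,0,0,0.54],[1.6,-0.3,0,0,0,0,0.54],[1.6,-0.3,0,0,0,0,0.54],[1.6,-0.3,0,0,0,0,0.54]]'
python3 - <<'E'
from h import *
im=cams.camera('wrist');cv2.imwrite('pics/w2.png',im[:,:,::-1])
E
```

```text
time: 12.82
position: [0.6247, -0.0633, 0.0773]
tool_rot: [0.708, 0.706, 0.0, -0.0]
ft_force: [-0.5, 0.0, -0.1]
grip_width: 0.0401
grip_force: 0.0
time: 13.45
position: [0.6231, -0.0181, 0.0773]
tool_rot: [0.708, 0.706, 0.0, 0.0]
ft_force: [-0.2, -0.5, 0.1]
grip_width: 0.04
grip_force: 0.2
time: 14.08
position: [0.6078, 0.0617, 0.0771]
tool_rot: [0.708, 0.706, -0.0, -0.0]
ft_force: [-0.2, 0.0, 0.6]
grip_width: 0.0399
grip_force: 0.2
```

View pics/w2.png

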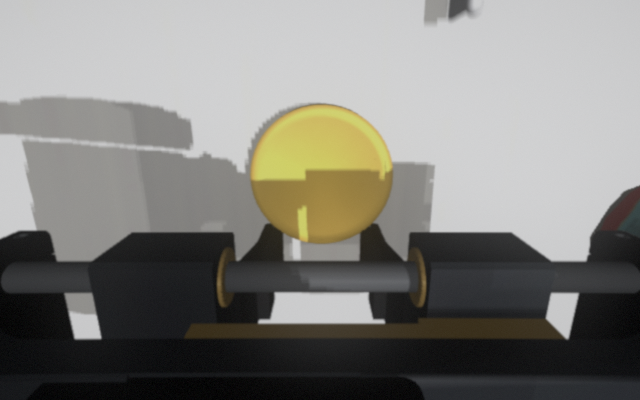

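The wrist view shows lid 3 flat and cradled at about (321,173). The end of the fence wall is at about (430,10), clear to the right of the lid's edge at column 392. I'll continue straight in.

```bash
python3 -m crank '[[1.6,-0.1,0,0,0,0,0.54],[1.6,0,0,0,0,0,0.54],[1.6,0,0,0,0,0,0.54],[1.6,0,0,0,0,0,0.54],[1.6,0,0,0,0,0,0.54]]'
python3 -m crank '[[1.6,0,0,0,0,0,0.54],[1.2,0,0,0,0,0,0.54],[0.8,0,0,0,0,0,0.54],[0.6,0,0,0,0,0,0.54],[0.3,0,0,0,0,0,0.54]]'
python3 -m crank '[[0,0,0,0,0,0,0.54],[-1,0,0,0,0,0,0.54],[-2.5,0,0,0,0,0,0.54],[-4,0,0,0,0,0,0.54],[-4,0,-2.5,0,0,0,0.54]]'
python3 -m crank '[[-4,0,-3,0,0,0,0.54],[-4,0,-4,0,0,0,0.54],[-4,0,-4,0,0,0,0.54],[0,0,-2,0,0,0,0.54],[0,0,0,0,0,0,0.54]]'
python3 - <<'E'
from h import *
im=cams.camera('top');cv2.imwrite('pics/t2.png',cv2.resize(im[140:290,150:480,::-1],None,fx=2.4,fy=2.4));print(lids(im,box=(250,165,400,262)))
im=cams.camera('side');cv2.imwrite('pics/s2.png',im[:,:,::-1])
E
```

```text
time: 14.75
position: [0.6072, 0.1416, 0.0771]
tool_rot: [0.708, 0.706, -0.0, -0.0]
ft_force: [-0.2, -0.4, -0.1]
grip_width: 0.0402
grip_force: 0.0
time: 15.38
position: [0.6074, 0.1856, 0.0771]
tool_rot: [0.708, 0.706, -0.0, -0.0]
ft_force: [0.5, -0.2, 1.0]
grip_width: 0.04
grip_force: 0.1
time: 16.0
position: [0.6056, 0.0686, 0.1007]
tool_rot: [0.708, 0.706, -0.002, -0.002]
ft_force: [1.6, -0.4, -0.7]
grip_width: 0.0398
grip_force: 0.0
time: 16.62
position: [0.6075, -0.0512, 0.234]
tool_rot: [0.709, 0.706, 0.001, 0.002]
ft_force: [0.5, -0.3, -0.3]
grip_width: 0.04
grip_force: 0.0
[[0.4276 0.2233 0.0692]
 [0.5169 0.2252 0.0682]
 [0.6071 0.2231 0.069 ]]
```

View pics/t2.png

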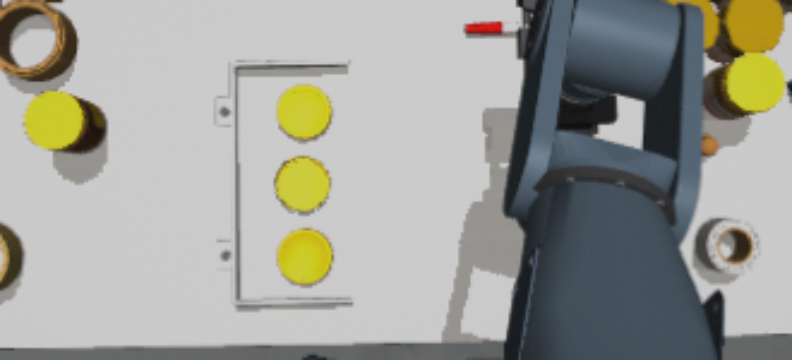

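View pics/s2.png

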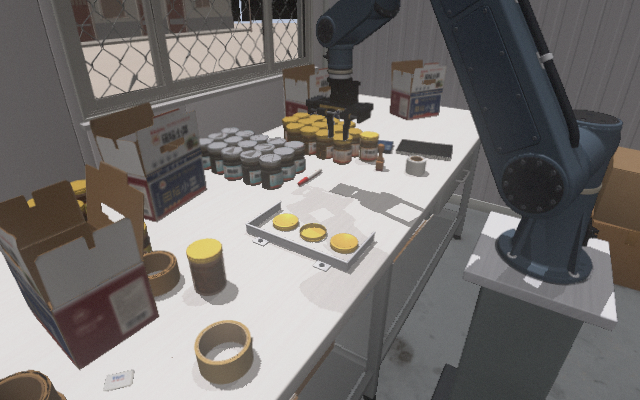

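In the top crop, the three lids sit in a row at (304,111), (302,184) and (305,257), all between the side walls and about 58 mm past the mouth line. The side view shows them lying flat, with the marker, stamp, roll and jar where they were and the gripper clear.

```bash
python3 -c "
from rig import ticket
print(ticket.hand_in())"
```

```text
the job is handed in; nothing more can be done
None
```

All three lids lie flat inside the fence, about 58 mm past the mouth line (34 mm needed), with the bystanders seen undisturbed; the job was handed in at about 17 s, and no verdict was returned.

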